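Snap the bearing retainer into the banding wheel with the press sleeve

TASK

Close the banding wheel's bearing: set the orange retainer over the spindle into the mouth of the hub, cone downward, and let go of it, then take the aluminium press sleeve, put it over the spindle and press the retainer slowly straight down until it has snapped under the four hooks in the bore and is fully home. Press it home with the sleeve, never with the fingers, and by feel with less than 30 N: seal and bearing lie at a different depth in every wheel, and the retainer cracks if it is forced. Finish with the sleeve standing upright on the bench, clear of the wheel, and the cup and the jar where they were.

Things in the scene. Friction and masses are not known exactly. Their poses are not given: they have to be found in the camera images.
- wheel_base: banding wheel's base, head taken off, fixed to the bench: dark green cast foot 150 mm across, up to 16 mm high at its edge, and an upright hub 80 mm across with a bare steel ring on top. Origin on the hub's axis at bench height, z up; brass nipple on its -x side. Turned up to 0.7 rad, which does not matter for the round fit. Four steel snap hooks stand 4 mm into the bore, a grey seal ring lies below
- hub_mouth (a point): centre of the hub's rim on the spindle's axis, 71 mm above the bench. Bore 49 mm wide, flared to 55 mm over its top 3 mm. The stop (seal pressed down on the bearing) is 22 to 28 mm below the rim, differently in every wheel, not measured. The hooks' noses are 15.9 mm above the stop, 20.5 mm from the axis, sprung outward against about 11 N in all. The seal starts 9 to 11.5 mm above the stop, again unmeasured
- spindle_tip (a point): tip of the fixed upright steel spindle in the middle of the hub, 36 mm above the rim and 107 mm above the bench; 16 mm across, tapering to 11 mm over the top 7 mm
- retainer_mid (a point): middle of the orange plastic retainer, 16 mm above its underside, z along its axis, up as it lies on the bench. A ring 32 mm high, hole 24 mm. From below: a cone 36 mm across widening to the sharp 46 mm lip at 15 mm, flat shoulder, then a plain collar 36 mm across up to the flat top. 28 to 56 g. Lying in the mouth on the seal, this point is 3 mm below to 5.5 mm above the rim; home it is 6 to 12 mm below it
- retainer_top (a point): centre of the retainer's flat top. Set in the mouth, only 13 to 21 mm of the collar stand above the rim, so grasp the collar by its top 11 mm. Pressed down it moves the seal with about 5 N, then passes the hooks with a peak of 11 to 17 N, the push falls off as it snaps under them, and 1 mm further it meets the stop. In all 9 to 12 mm of travel. About 5 mm/s is a good speed; it cracks above 30 N
- sleeve_mid (a point): middle of the press sleeve, 45 mm above its underside, z along its axis. A plain aluminium tube 90 mm long, 40 mm across, bore 24 mm, standing upright on the bench, two dark rings at its lower end; 120 to 260 g. It goes over the spindle and presses on the retainer's top. Grasp it round the outside (40 mm) near its upper end, firmly, or it slips up in the grip when pressed
- cup: a clear mixing cup with a rest of blue silicone, 74 mm across, 86 mm high, loose on the bench towards the back; bystander; origin at the centre of its underside
- jar: a small amber bottle with a red cap, 49 mm across, 82 mm high, loose on the bench towards the back; bystander; origin at the centre of its underside
Mind the look-alikes: they are no part of the job. There is more than one size of the part that bears sleeve_mid; the job needs the middle-sized.

How it is judged:
By the outcome, as a careful person would: the job done as asked, in the order asked, and still so for the second after the job is handed in, with the robot touching nothing.
It also fails if it takes over 67 s, if anything falls off the work surface, if the arm or the gripper's body presses on something with over 40 N, if the wrist force passes 120 N, or if a joint passes its speed limit or range.

ROBOT

A 7-joint arm with a two-finger parallel gripper is mounted at the origin on a cart in front of the work surface, level with it; the furniture and walls round the work are solid. World frame = base frame: x ahead of the robot, y to its left, z up, the work surface at z = 0. Lengths are in m, angles in rad, forces in N, time in s.
With the tool pointing down it reaches from about 0.425 to 0.925 m from the base axis. Payload 6.8 kg.
Tool frame: the origin (TCP) lies midway between the tips of the shut fingers; the grasp point (between the pads) lies 19 mm behind it; z points along the fingers, y is the line along which they close (so a half turn about z gives the same grasp; the last joint's range is limited). The gripper opens to 85 mm and grips with 20 to 120 N. Pads are 22 mm wide; open, the fingers measure 114 mm over their backs; the gripper's body (76 mm by 85 mm) begins 54 mm behind the grasp point. The pads swing forward as they close: fully open they stand 13 mm farther back than shut.
Start: joints at [-1.387, 0.477, 0.022, 1.555, -0.011, 1.109, -0.083], TCP at [0.194, 0.646, 0.231] pointing down, gripper open.
Joint ranges: [-2.96, 2.96], [-0.34, 2.1], [-1.41, 1.46], [0.24, 2.44], [-1.37, 4.51], [0.17, 1.92], [-2.96, 2.96]. Speed limits (rad/s): [2.39, 2.39, 3.14, 3.14, 3.14, 3.14, 3.14].

INTERFACE

Orientations are given as a rotation vector (axis times angle).
In Python, from bench import r gives the robot as it stands. The module is installed in compiled form; this text tells all that it offers.
- The arm moves only by the tool apply_moves, never from a script. Its argument "rows" is a list of rows, each a list of 6 numbers: the shift along the tool's x, y, z scaled (see below), then the turn, a rotation vector about the tool's x, y, z scaled (see below). A call has 1 to 5 rows; each row is the pose to reach, as a shift and turn from the pose commanded when the call began, along the tool's axes at that moment; what a row does not reach only later rows make up. The controller multiplies each number of a shift by 0.25 m and each number of a turn by 90 degrees. A row lasts 1/8 s, in which the tool goes at most 62.5 mm and 10.7 degrees, less where a joint would pass 70% of its speed; a pose out of reach is approached as far as the arm can. A call with a number of a shift or a turn outside -1 to 1 is refused whole. A call with a gripper value outside its range is refused whole. "claw" is the opening, from 0 (shut) to 1 (fully open), set as the call begins (left out, the last holds). The fingers move at their own pace and stop on an object; "newtons" is the grip in N (left out, the last holds). Time passes only in rows, so rows that repeat a pose let the fingers close. It gives the time, the measured TCP pose, the force, the opening and the grip force at its end, in the units of the state.
- r.get_obs(): the state, without advancing time (a new reading comes with each control period).
- r.grab_frame(name): name is "scene" or "side" or "wrist"; returns a dict with "pixels" (420x560x3 uint8, red, green, blue), "intrinsics" (3x3 intrinsics, pixels), "eye" and "attitude" of the camera in the world. Camera axes: x right, y up, looking along -z (the intrinsics and any distortion apply to the point x, -y, -z); pixel columns grow to the right and rows downward; lengths in m; the calibration is good to about 2 mm. A picture is of the moment at which its call begins. There is no depth.
- r.hand_in(): hands the job in; it is judged then, once.
Trained networks look in a picture, given as the dict that the camera call returned (one of the last four; its "shot" number tells which), for a name from the list of things; names that differ only in an ending like _2 or _b are one class to them, and where a whole thing is asked for, a point or a joint stands for the part that bears it (a point fixed in the world has none). Each returns a list of dicts, best first, with "conf" (0 to 1); they miss things now and then, are a little off and sometimes report something else, mostly with a low value. They report only what shows in the picture. A call takes as long as a camera call. They do not tell look-alikes from the thing itself.
- r.search_frame(picture, thing): "rect" ([left, top, width, height] in pixels, round what is visible of it).
- r.outline_of(picture, thing): "pixels" (420x560 bool, what is visible of it) and "rect" ([left, top, width, height] in pixels, round what is visible of it).
- r.landmark_of(picture, thing): "point" ([column, row] in pixels: a listed point, or the origin of a listed thing).
The state is a dict: "clock": time; "joints": joint angles; "qvel": joint speeds; "tau": joint torques, N m; "tcp_pos": TCP position; "orientation": TCP orientation; "contact_force": force on the tool from outside, world axes, zero at the start; "moment": the same for the moment, N m; "grip_width": finger opening in m; "gripper_force": force on a finger pad.
Only numpy, scipy, OpenCV 4.12 (cv2) and the standard library are available. Lean on these libraries where they do the work, as an engineer would, in place of code of your own. Each camera call takes 0.05 s, during which the arm holds its last target. There are 200 camera calls.

## Working session

There is one attempt and no reset: what is moved stays moved. The work goes in short steps, Python scripts to look and compute and a tool call to move; the robot and the scene stay as the last step left them, time stands still between calls to the robot, and variables do not carry over. Pictures are saved under pics/ and viewed, at most 10 in all, crops included, and the job is handed in when it is done.

Besides the shell and the picture viewer there is one more tool, called as name(argument=value, ...) on one line, values as JSON. apply_moves: Moves the arm, as the interface text tells. Its arguments: {"type":"object","properties":{"rows":{"type":"array","items":{"type":"array","items":{"type":"number"}}},"claw":{"type":"number"},"newtons":{"type":"number"}},"required":["rows"]}

```bash
mkdir -p pics
cat > h.py <<'E'
import numpy as np, cv2
from scipy.spatial.transform import Rotation as R
from bench import r
def att(f):
    a=np.array(f["attitude"],float)
    return a if a.shape==(3,3) else R.from_rotvec(a).as_matrix() if a.size==3 else R.from_quat(a).as_matrix()
def ray(f,px):
    K=np.array(f["intrinsics"]); d=np.linalg.inv(K)@[px[0],px[1],1]
    return np.array(f["eye"]), att(f)@[d[0],-d[1],-d[2]]
def onz(f,px,z):
    e,d=ray(f,px); return e+d*(z-e[2])/d[2]
def proj(f,p):
    c=att(f).T@(np.array(p)-f["eye"]); K=np.array(f["intrinsics"])
    q=K@[c[0],-c[1],-c[2]]; return q[:2]/q[2]
def save(f,n): cv2.imwrite("pics/"+n,cv2.cvtColor(f["pixels"],cv2.COLOR_RGB2BGR))
E
cat > a.py <<'E'
from h import *
o=r.get_obs(); print(o)
Z=dict(hub_mouth=.071,spindle_tip=.107,retainer_mid=.016,retainer_top=.032,sleeve_mid=.045,wheel_base=0,cup=0,jar=0)
for n in ("scene","side"):
    f=r.grab_frame(n); save(f,n+"0.png"); print(n,{k:v for k,v in f.items() if k!="pixels"})
    for t,z in Z.items():
        for k in r.landmark_of(f,t)[:4]: print(t,round(k["conf"],2),np.round(k["point"],0),np.round(onz(f,k["point"],z),3))
E
python3 a.py
```

```text
{'clock': 0.0, 'joints': array([-1.38708621,  0.47780833,  0.02233592,  1.55645261, -0.01148766,
        1.10929565, -0.08304977]), 'qvel': array([ 7.99953167e-06,  1.29148866e-03, -1.50865050e-04,  2.30309860e-05,
       -6.61132583e-04, -4.21283382e-04, -9.49516148e-04]), 'tau': array([-5.41253048e-04, -5.96482551e+01,  1.60776168e+00, -2.81193852e+01,
        1.24386980e-02,  9.59388010e-03, -1.26535215e-05]), 'tcp_pos': array([0.19403337, 0.64589212, 0.23031964]), 'orientation': array([-4.56606371e-01, -3.10810928e+00,  2.87711955e-03]), 'contact_force': array([ 0.72255205,  0.40123294, -0.45652807]), 'moment': array([-0.06742497, -0.04756405, -0.0204519 ]), 'gripper_force': 0.0, 'grip_width': 0.08546892354959712}
scene {'intrinsics': array([[496.22210608,   0.        , 290.20758409],
       [  0.        , 496.22210608, 210.67575527],
       [  0.        ,   0.        ,   1.        ]]), 'eye': array([0.0662268 , 0.96847009, 1.24975589]), 'attitude': array([ 0.23470321, -0.94139467, -2.47200418]), 'shot': 1}
hub_mouth 0.66 [317. 207.] [ 0.505 -0.002  0.071]
spindle_tip 0.72 [316. 
[... 625 characters left out ...]
      [  0.        ,   0.        ,   1.        ]]), 'eye': array([ 0.1469117 , -0.62903908,  0.67074472]), 'attitude': array([ 0.92620378, -0.25816727, -0.51951814]), 'shot': 2}
hub_mouth 0.73 [265. 237.] [0.508 0.013 0.071]
spindle_tip 0.61 [255. 222.] [0.495 0.032 0.107]
retainer_mid 0.74 [298. 323.] [ 0.459 -0.198  0.016]
retainer_top 0.86 [297. 317.] [ 0.459 -0.196  0.032]
sleeve_mid 0.88 [154. 176.] [0.391 0.473 0.045]
sleeve_mid 0.74 [204. 192.] [0.481 0.308 0.045]
sleeve_mid 0.69 [213. 209.] [0.468 0.219 0.045]
wheel_base 0.98 [266. 260.] [0.509 0.011 0.   ]
cup 0.69 [378. 258.] [ 0.742 -0.128  0.   ]
jar 0.62 [323. 218.] [0.729 0.075 0.   ]
jar 0.49 [297. 324.] [ 0.465 -0.187 -0.   ]
```

View pics/scene0.png

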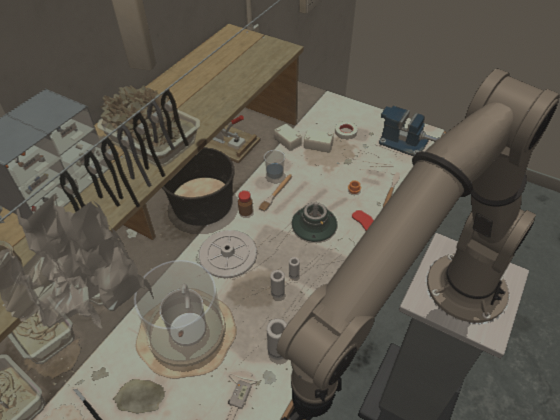

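View pics/side0.png

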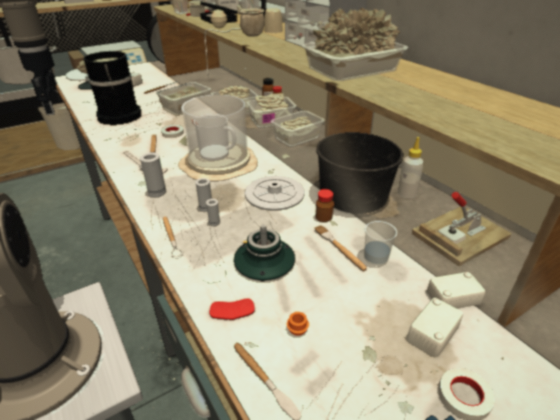

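The scene picture shows three tubes: small (294,268), middle (278,284) and large (275,338). The orange retainer is at (355,187), the hub at (315,215), and the cup and jar are at the back. I'll take the tube at about (0.48, 0.305). First I go above the retainer, routing past the sleeves so the arm keeps its reach.

apply_moves(rows=[[-0.75, -0.5, 0, 0, 0, -0.186], [-0.75, -0.5, 0, 0, 0, -0.186], [-0.75, -0.5, 0, 0, 0, -0.186], [-0.75, -0.5, 0, 0, 0, -0.186], [-0.75, -0.5, 0, 0, 0, -0.186]])

```text
clock: 1.52
tcp_pos: [0.3411, 0.4696, 0.2316]
orientation: [0.01, 3.14, -0.001]
contact_force: [-0.2, 1.4, 0.5]
grip_width: 0.0853
gripper_force: 0.0
```

apply_moves(rows=[[-0.57, -0.69, 0, 0, 0, 0], [-0.57, -0.69, 0, 0, 0, 0], [-0.57, -0.69, 0, 0, 0, 0], [-0.57, -0.69, 0, 0, 0, 0], [-0.57, -0.69, 0, 0, 0, 0]])

```text
clock: 2.15
tcp_pos: [0.4822, 0.2983, 0.2315]
orientation: [0.007, 3.141, -0.001]
contact_force: [-0.4, 0.9, -0.3]
grip_width: 0.0853
gripper_force: 0.0
```

```bash
cat > b.py <<'E'
from h import *
import sys
o=r.get_obs(); print(o["clock"],o["tcp_pos"],R.from_rotvec(o["orientation"]).as_matrix().round(4).tolist(),o["joints"].round(2))
Z=dict(hub_mouth=.071,spindle_tip=.107,retainer_mid=.016,retainer_top=.032,sleeve_mid=.045,wheel_base=0)
f=r.grab_frame("wrist"); save(f,sys.argv[1]); print(f["eye"],f["intrinsics"][0])
for t,z in Z.items():
    if t in sys.argv[2:]:
      for k in r.landmark_of(f,t)[:4]: print(t,round(k["conf"],2),np.round(k["point"],0),np.round(onz(f,k["point"],z),4))
E
python3 b.py w1.png sleeve_mid spindle_tip hub_mouth
```

```text
2.15 [0.48222569 0.29830816 0.23145179] [[-1.0, 0.0044, 0.001], [0.0044, 1.0, -0.0005], [-0.001, -0.0005, -1.0]] [-0.76  0.3   0.11  1.83 -0.04  1.02  0.94]
[0.41260646 0.29905621 0.3747689 ] [321.36075532   0.         279.87493687]
spindle_tip 0.29 [279. 181.] [0.4666 0.2979 0.107 ]
sleeve_mid 0.93 [280. 179.] [0.4771 0.2984 0.045 ]
sleeve_mid 0.87 [203. 168.] [0.4657 0.2192 0.045 ]
sleeve_mid 0.58 [448.  86.] [0.3864 0.4614 0.045 ]
```

View pics/w1.png

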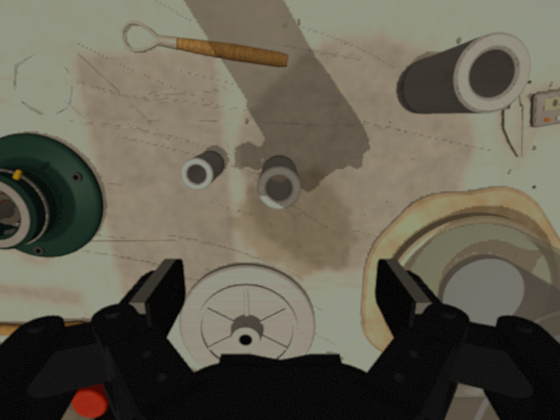

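apply_moves(rows=[[0.05, -1, 0, 0, 0, 0], [0.05, -1, 0, 0, 0, 0], [0.05, -1, 0, 0, 0, 0], [0.05, -1, 0, 0, 0, 0], [0.05, -1, 0, 0, 0, 0]])

```text
clock: 2.98
tcp_pos: [0.4673, 0.0468, 0.2315]
orientation: [0.009, 3.142, -0.001]
contact_force: [0.4, 1.4, 0.5]
grip_width: 0.0854
gripper_force: 0.0
```

apply_moves(rows=[[0.05, -1, 0, 0, 0, 0], [0.05, -1, 0, 0, 0, 0], [0.05, -1, 0, 0, 0, 0], [0.05, -1, 0, 0, 0, 0], [0.05, -1, 0, 0, 0, 0]])

```text
clock: 3.6
tcp_pos: [0.4556, -0.2027, 0.2316]
orientation: [0.008, 3.141, -0.003]
contact_force: [1.3, 0.9, -0.6]
grip_width: 0.0855
gripper_force: 0.0
```

```bash
python3 b.py w2.png retainer_mid retainer_top hub_mouth spindle_tip
```

```text
3.6 [ 0.45557238 -0.20270798  0.23161352] [[-1.0, 0.0049, 0.0006], [0.0049, 1.0, -0.0018], [-0.0006, -0.0018, -1.0]] [-0.1   0.19  0.45  1.99 -0.1   0.98  1.96]
[ 0.38599075 -0.20171445  0.37494369] [321.36075532   0.         279.87493687]
hub_mouth 0.86 [495. 238.] [0.5062 0.0146 0.071 ]
spindle_tip 0.59 [521. 249.] [0.5031 0.0146 0.107 ]
spindle_tip 0.23 [335. 375.] [ 0.6419 -0.1468  0.107 ]
retainer_mid 0.69 [287. 181.] [ 0.4579 -0.1949  0.016 ]
retainer_top 0.93 [284. 183.] [ 0.457 -0.198  0.032]
retainer_top 0.62 [457. 214.] [ 0.4939 -0.0049  0.032 ]
```

The wrist view shows the tubes at (201,172) small, (279,184) middle at about 39 mm across, and (490,72) large. The middle one at about (0.478, 0.298) is the right one. Next I go down towards the retainer.

apply_moves(rows=[[-0.008, 0.024, 0.56, 0, 0, 0], [-0.008, 0.024, 0.56, 0, 0, 0], [-0.008, 0.024, 0.56, 0, 0, 0], [-0.008, 0.024, 0.56, 0, 0, 0]])

```text
clock: 4.35
tcp_pos: [0.4579, -0.1929, 0.0915]
orientation: [0.003, -3.141, -0.001]
contact_force: [0.1, -0.8, 0.0]
grip_width: 0.0854
gripper_force: 0.0
```

```bash
python3 b.py w3.png retainer_mid retainer_top
python3 - <<'E'
from h import *
f=r.grab_frame("wrist")
for t,z in (("retainer_mid",.032),):
    m=r.outline_of(f,t)
    for k in m[:1]:
        print(k["conf"],k["rect"])
hs=cv2.cvtColor(f["pixels"],cv2.COLOR_RGB2HSV); m=((hs[...,0]<18)&(hs[...,1]>150)&(hs[...,2]>60)).astype(np.uint8)
n,l,s,c=cv2.connectedComponentsWithStats(m); i=np.argsort(-s[1:,4])[:3]+1; print(s[i],c[i])
E
```

```text
4.35 [ 0.45786844 -0.19290847  0.09151859] [[-1.0, -0.0017, -0.0009], [-0.0017, 1.0, 0.0004], [0.0009, 0.0004, -1.0]] [-0.04  0.4   0.38  2.12 -0.24  0.67  2.08]
[ 0.38849768 -0.19270295  0.23495785] [321.36075532   0.         279.87493687]
retainer_top 0.59 [274. 225.] [ 0.459  -0.1966  0.032 ]
0.7 [246.1, 182.0, 64.2, 65.0]
[[ 392    2  117  151 9834]
 [ 165   13  156   40 3675]
 [ 245  184   63   62 2573]] [[446.75666057  75.89668497]
 [244.97061224  33.31646259]
 [276.53089778 213.63661096]]
```

View pics/w3.png

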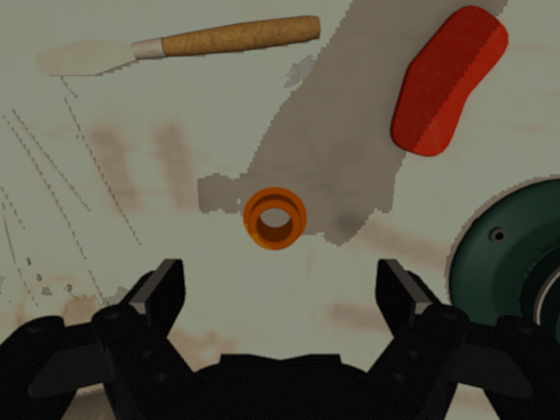

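The wrist view shows the retainer at (275,217), cone down and centred between the fingers. I'll lower to TCP z = 0.020 and grip only the collar's top.

apply_moves(rows=[[0, -0.012, 0.14, 0, 0, 0], [0, -0.012, 0.28, 0, 0, 0], [0, -0.012, 0.286, 0, 0, 0], [0, -0.012, 0.286, 0, 0, 0]])

```text
clock: 5.1
tcp_pos: [0.4583, -0.197, 0.021]
orientation: [-0.0, 3.14, -0.001]
contact_force: [-0.2, 0.2, 0.6]
grip_width: 0.0852
gripper_force: 0.0
```

apply_moves(rows=[[0, 0, 0, 0, 0, 0], [0, 0, 0, 0, 0, 0], [0, 0, 0, 0, 0, 0], [0, 0, 0, 0, 0, 0], [0, 0, 0, 0, 0, 0]], claw=0, newtons=30)

```text
clock: 5.72
tcp_pos: [0.4579, -0.1967, 0.0205]
orientation: [-0.0, 3.141, 0.0]
contact_force: [-0.8, 1.2, 7.3]
grip_width: 0.0347
gripper_force: 29.2
```

```bash
python3 b.py w4.png retainer_mid retainer_top
```

```text
5.725 [ 0.45793432 -0.1967105   0.02054124] [[-1.0, -0.0003, 0.0009], [-0.0003, 1.0, 0.0001], [-0.0009, 0.0001, -1.0]] [ 0.03  0.53  0.31  2.14 -0.32  0.51  2.15]
[ 0.38832982 -0.19633701  0.16386794] [321.36075532   0.         279.87493687]
retainer_mid 0.92 [284. 260.] [ 0.4587 -0.1939  0.016 ]
retainer_top 0.86 [277. 276.] [ 0.4586 -0.1974  0.032 ]
```

View pics/w4.png

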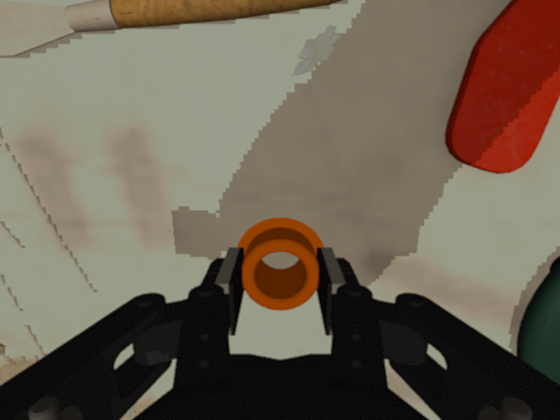

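The retainer is gripped at the collar top, at (281,272). I lift it and stop short of the hub for a close look.

apply_moves(rows=[[0, 0, -0.2, 0, 0, 0], [0, 0, -0.4, 0, 0, 0], [0, 0, -0.56, 0, 0, 0], [0, 0, -0.56, 0, 0, 0]])

```text
clock: 6.38
tcp_pos: [0.4595, -0.1973, 0.1627]
orientation: [-0.0, 3.135, -0.001]
contact_force: [-0.1, 0.2, -0.6]
grip_width: 0.0343
gripper_force: 30.5
```

apply_moves(rows=[[0, 0.2, 0, 0, 0, 0], [0, 0.42, 0, 0, 0, 0], [0, 0.64, 0, 0, 0, 0], [0, 0.84, 0, 0, 0, 0], [0, 0.84, 0, 0, 0, 0]])

```text
clock: 7.0
tcp_pos: [0.4567, 0.0175, 0.1588]
orientation: [0.012, -3.14, -0.001]
contact_force: [-0.3, -0.9, -0.5]
grip_width: 0.0342
gripper_force: 30.5
```

```bash
python3 b.py w5.png hub_mouth spindle_tip retainer_top wheel_base
python3 - <<'E'
from h import *
for n in ("scene","side"):
    f=r.grab_frame(n)
    for t,z in (("hub_mouth",.071),("spindle_tip",.107)):
        for k in r.landmark_of(f,t)[:2]: print(n,t,round(k["conf"],2),np.round(k["point"],0),np.round(onz(f,k["point"],z),4))
E
```

```text
7.0 [0.45669515 0.01748434 0.15878704] [[-1.0, -0.0079, -0.0017], [-0.0079, 1.0, 0.0009], [0.0017, 0.0009, -1.0]] [-0.48  0.22  0.35  2.15 -0.11  0.79  1.51]
[0.38744731 0.01719603 0.30228477] [321.36075532   0.         279.87493687]
hub_mouth 0.87 [274. 271.] [0.506  0.0136 0.071 ]
spindle_tip 0.57 [272. 292.] [0.503  0.0132 0.107 ]
retainer_top 0.63 [279. 277.] [0.5321 0.0183 0.032 ]
scene hub_mouth 0.56 [319. 206.] [ 0.5018 -0.0105  0.071 ]
scene spindle_tip 0.39 [278. 284.] [0.4524 0.3303 0.107 ]
side hub_mouth 0.68 [261. 236.] [0.5028 0.0198 0.071 ]
side spindle_tip 0.8 [260. 224.] [0.5021 0.02   0.107 ]
```

View pics/w5.png

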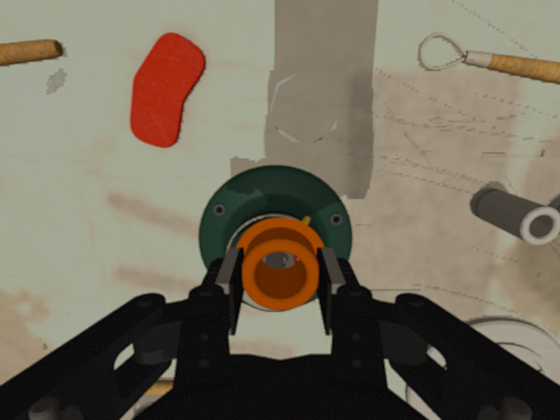

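Run:
```python
from h import *
from scipy.optimize import least_squares
f=r.grab_frame("wrist"); g=f["pixels"].astype(int)
m=((g[...,1]>g[...,0]+6)&(g[...,1]>g[...,2])&(g.sum(2)<200)).astype(np.uint8)
n,l,s,c=cv2.connectedComponentsWithStats(m); i=np.argmax(s[1:,4])+1; print(s[i])
cs=max(cv2.findContours((l==i).astype(np.uint8),cv2.RETR_EXTERNAL,cv2.CHAIN_APPROX_NONE)[0],key=len)[:,0]
hull=cs
for z in (0.,.008,.016):
    P=np.array([onz(f,p,z)[:2] for p in hull])
    d=np.hypot(P[:,0]-.506,P[:,1]-.0136); P=P[(d>.066)&(P[:,0]<.525)]
    q=least_squares(lambda q:np.hypot(P[:,0]-q[0],P[:,1]-q[1])-q[2],[.506,.0136,.075],loss="soft_l1",f_scale=.001)
    print(z,len(P),q.x.round(4))
```

```text
[ 205  165  152   99 7757]
0.0 249 [0.5095 0.0143 0.0761]
0.008 255 [0.5063 0.0143 0.0741]
0.016 263 [0.5031 0.0143 0.0721]
```

apply_moves(rows=[[-0.1, 0.004, 0, 0, 0, 0], [-0.19, 0.004, 0, 0, 0, 0], [-0.19, 0.004, 0, 0, 0, 0], [-0.19, 0.004, 0, 0, 0, 0], [-0.19, 0.004, 0, 0, 0, 0]])

```text
clock: 8.22
tcp_pos: [0.504, 0.0143, 0.1597]
orientation: [0.0, -3.141, -0.0]
contact_force: [0.4, -0.0, -0.0]
grip_width: 0.0345
gripper_force: 30.5
```

Run:
```python
from h import *
o=r.get_obs(); print(o["tcp_pos"],o["contact_force"])
a=[]
for n in ("side","scene"):
    f=r.grab_frame(n); save(f,n+"6.png")
    for t in ("retainer_top","retainer_mid","hub_mouth","spindle_tip"):
        z={"retainer_top":o["tcp_pos"][2]+.0115,"retainer_mid":o["tcp_pos"][2]-.0045,"hub_mouth":.071,"spindle_tip":.107}[t]
        for k in r.landmark_of(f,t)[:1]: print(n,t,round(k["conf"],2),np.round(k["point"],0),np.round(onz(f,k["point"],z),4))
    u,v=proj(f,[.506,.014,.1]).astype(int); a.append(cv2.resize(f["pixels"][v-60:v+60,u-50:u+50],None,fx=4,fy=4,interpolation=cv2.INTER_CUBIC))
cv2.imwrite("pics/c6.png",cv2.cvtColor(np.hstack(a),cv2.COLOR_RGB2BGR))
```

```text
[0.50399705 0.01429012 0.15966874] [ 0.40788082 -0.03038436 -0.01613424]
side retainer_top 0.77 [260. 201.] [0.5029 0.02   0.1712]
side retainer_mid 0.7 [262. 207.] [0.506  0.0166 0.1552]
side hub_mouth 0.55 [261. 237.] [0.5017 0.017  0.071 ]
side spindle_tip 0.81 [258. 226.] [0.4935 0.0175 0.107 ]
scene retainer_top 0.43 [316. 190.] [0.5008 0.0216 0.1712]
scene retainer_mid 0.55 [315. 190.] [0.5104 0.008  0.1552]
scene hub_mouth 0.69 [312. 203.] [ 0.5253 -0.0104  0.071 ]
scene spindle_tip 0.88 [317. 204.] [0.4968 0.0169 0.107 ]
```

View pics/c6.png

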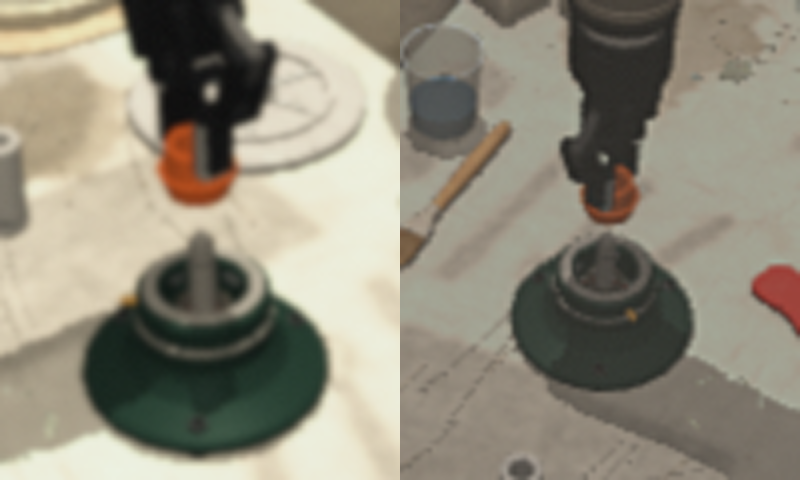

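The retainer (197,165 and 611,195 in the two crops) sits over the spindle to within about 2 mm, slightly short in x. I correct that and lower it.

apply_moves(rows=[[-0.008, 0, 0.02, 0, 0, 0], [-0.008, 0, 0.09, 0, 0, 0], [-0.008, 0, 0.16, 0, 0, 0], [-0.008, 0, 0.23, 0, 0, 0], [-0.008, 0, 0.28, 0, 0, 0]])

```text
clock: 9.35
tcp_pos: [0.5067, 0.0144, 0.0888]
orientation: [0.001, -3.141, 0.0]
contact_force: [0.5, 0.0, -0.2]
grip_width: 0.0339
gripper_force: 30.5
```

apply_moves(rows=[[0, 0, 0.008, 0, 0, 0], [0, 0, 0.016, 0, 0, 0], [0, 0, 0.024, 0, 0, 0]])

```text
clock: 9.72
tcp_pos: [0.5074, 0.0144, 0.0842]
orientation: [-0.001, 3.141, 0.0]
contact_force: [-0.4, -1.0, -0.1]
grip_width: 0.0343
gripper_force: 30.5
```

apply_moves(rows=[[0, 0, 0.005, 0, 0, 0], [0, 0, 0.01, 0, 0, 0]])

```text
clock: 9.98
tcp_pos: [0.5071, 0.0144, 0.0814]
orientation: [-0.001, 3.141, 0.0]
contact_force: [-0.7, -0.8, 1.2]
grip_width: 0.0343
gripper_force: 30.7
```

apply_moves(rows=[[0, 0, 0.005, 0, 0, 0], [0, 0, 0.01, 0, 0, 0]])

```text
clock: 10.22
tcp_pos: [0.5065, 0.0143, 0.0787]
orientation: [0.0, -3.141, 0.0]
contact_force: [-0.7, -0.3, 0.6]
grip_width: 0.0345
gripper_force: 30.6
```

apply_moves(rows=[[0, 0, 0.004, 0, 0, 0], [0, 0, 0.008, 0, 0, 0]])

```text
clock: 10.48
tcp_pos: [0.5065, 0.0143, 0.0766]
orientation: [0.0, -3.141, 0.0]
contact_force: [-2.5, -0.5, 2.1]
grip_width: 0.0343
gripper_force: 30.7
```

apply_moves(rows=[[0, 0, 0.004, 0, 0, 0], [0, 0, 0.004, 0, 0, 0]])

```text
clock: 10.72
tcp_pos: [0.5065, 0.0143, 0.0758]
orientation: [0.0, -3.141, -0.0]
contact_force: [-4.0, 0.4, 4.6]
grip_width: 0.0343
gripper_force: 31.0
```

apply_moves(rows=[[0.005, 0, 0, 0, 0, 0], [0.005, 0, 0, 0, 0, 0]])

```text
clock: 10.98
tcp_pos: [0.5059, 0.0143, 0.0759]
orientation: [-0.0, 3.141, -0.0]
contact_force: [-1.3, -0.7, 2.5]
grip_width: 0.0344
gripper_force: 30.8
```

apply_moves(rows=[[0.002, 0, -0.001, 0, 0, 0], [0.002, 0, -0.001, 0, 0, 0], [0.002, 0, -0.001, 0, 0, 0]], claw=0.7)

```text
clock: 11.35
tcp_pos: [0.5055, 0.0146, 0.0761]
orientation: [-0.001, 3.141, 0.0]
contact_force: [0.6, 0.3, -0.1]
grip_width: 0.0599
gripper_force: 0.0
```

apply_moves(rows=[[0.0, 0, -0.1, 0, 0, 0], [0.0, 0, -0.3, 0, 0, 0], [0.2, 0.2, -0.5, 0, 0, 0], [0.2, 0.2, -0.5, 0, 0, 0], [0.2, 0.2, -0.5, 0, 0, 0]], claw=1)

```text
clock: 11.98
tcp_pos: [0.4552, 0.0658, 0.2021]
orientation: [-0.005, 3.139, 0.003]
contact_force: [0.5, -0.5, -0.0]
grip_width: 0.0852
gripper_force: 0.0
```

```bash
python3 b.py w7.png hub_mouth spindle_tip retainer_top
python3 - <<'E'
from h import *
f=r.grab_frame("wrist"); w=r.grab_frame("side"); a=[]
for g,s in ((f,110),(w,40)):
    for k in r.landmark_of(g,"retainer_top")[:1]: print(k["conf"],k["point"],onz(g,k["point"],.087))
    for k in r.landmark_of(g,"spindle_tip")[:1]: print(k["conf"],k["point"],onz(g,k["point"],.107))
    u,v=proj(g,[.5055,.0143,.08]).astype(int); u=min(max(u,s),560-s); v=min(max(v,s),420-s)
    a.append(cv2.resize(g["pixels"][v-s:v+s,u-s:u+s],(400,400),interpolation=cv2.INTER_CUBIC))
cv2.imwrite("pics/c7.png",cv2.cvtColor(np.hstack(a),cv2.COLOR_RGB2BGR))
E
```

```text
11.975 [0.45521551 0.06578524 0.20214003] [[-1.0, -0.0032, 0.0024], [-0.0032, 1.0, 0.0018], [-0.0024, 0.0018, -1.0]] [-0.59  0.15  0.35  2.1  -0.07  0.89  1.37]
[0.38539529 0.06569735 0.34535322] [321.36075532   0.         279.87493687]
hub_mouth 0.69 [225. 250.] [0.5057 0.0165 0.071 ]
spindle_tip 0.72 [214. 264.] [0.5024 0.0132 0.107 ]
retainer_top 0.7 [220. 256.] [0.5303 0.0033 0.032 ]
0.91 [223.8, 253.5] [0.50121    0.01533492 0.087     ]
0.92 [217.0, 268.7] [0.5056007 0.0129761 0.107    ]
0.79 [262.5, 231.7] [0.50425725 0.01539969 0.087     ]
0.79 [259.1, 224.2] [0.49937051 0.02126776 0.107     ]
```

View pics/c7.png

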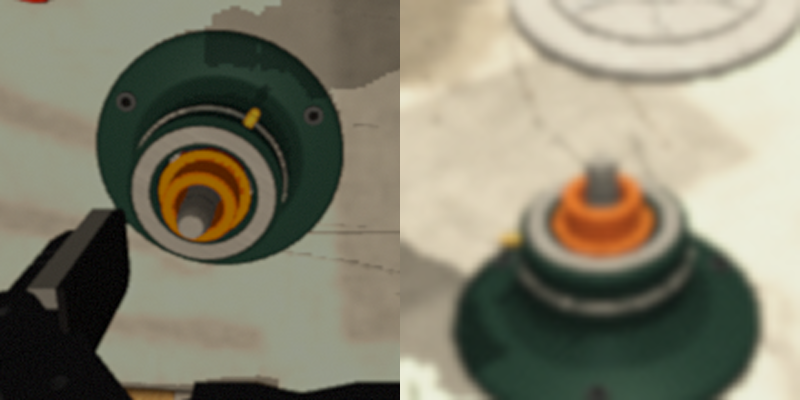

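The retainer sits centred and level in the mouth, at (203,195) and (603,215) in the two crops. Now the middle sleeve.

apply_moves(rows=[[-0.09, 0.24, 0, 0, 0, 0], [-0.09, 0.48, 0, 0, 0, 0], [-0.09, 0.72, 0, 0, 0, 0], [-0.09, 0.94, 0.08, 0, 0, 0], [-0.09, 0.94, 0.12, 0, 0, 0]], claw=0.78)

```text
clock: 13.1
tcp_pos: [0.4759, 0.3047, 0.1696]
orientation: [0.013, -3.14, -0.002]
contact_force: [-1.8, -0.6, 0.3]
grip_width: 0.0664
gripper_force: 0.0
```

```bash
python3 b.py w8.png sleeve_mid
python3 - <<'E'
from h import *
f=r.grab_frame("wrist"); o=r.get_obs(); print(o["tcp_pos"])
for k in r.outline_of(f,"sleeve_mid")[:3]: print(k["conf"],k["rect"])
print(proj(f,[.478,.299,.09]),proj(f,[.478,.299,0.]),proj(f,[.498,.299,0.09]),proj(f,[.458,.299,0.09]),proj(f,[.478,.279,0.09]),proj(f,[.478,.319,0.09]))
E
```

```text
13.1 [0.47591286 0.30473283 0.16963072] [[-1.0, -0.0082, -0.0013], [-0.0082, 1.0, 0.0012], [0.0013, 0.0012, -1.0]] [-0.86  0.37  0.22  1.9  -0.1   0.89  1.  ]
[0.40662904 0.30438762 0.31310461] [321.36075532   0.         279.87493687]
sleeve_mid 0.73 [178. 186.] [0.4649 0.2187 0.045 ]
sleeve_mid 0.71 [481.  88.] [0.3842 0.4628 0.045 ]
sleeve_mid 0.63 [272. 204.] [0.4799 0.2989 0.045 ]
[0.47745227 0.29786148 0.17026709]
0.67 [249.8, 172.1, 53.3, 70.2]
0.64 [152.2, 163.3, 60.6, 50.2]
0.57 [416.9, 20.5, 142.1, 104.6]
[279.69977834 216.49076414] [279.94075648 189.26932508] [279.64736001 242.13159903] [279.75469691 189.62692413] [252.1991907  216.41793417] [307.20739033 216.56361272]
```

View pics/w8.png

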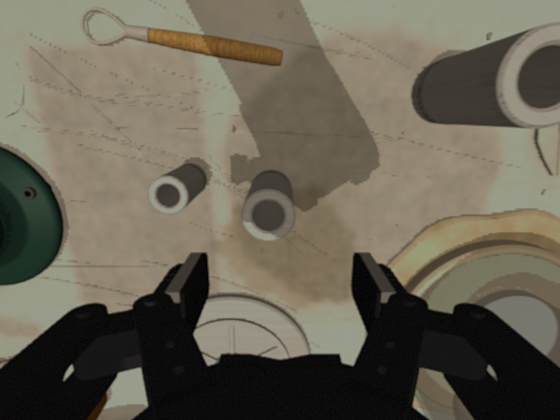

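The middle sleeve's top is at (268,216), about 39 mm across, and centred under the gripper. I'll descend and grip firmly.

apply_moves(rows=[[0, 0, 0.14, 0, 0, 0], [0, 0, 0.28, 0, 0, 0], [0, 0, 0.4, 0, 0, 0], [0, 0, 0.488, 0, 0, 0], [0, 0, 0.488, 0, 0, 0]])

```text
clock: 13.92
tcp_pos: [0.4775, 0.2973, 0.0485]
orientation: [-0.003, -3.14, 0.003]
contact_force: [0.2, 0.5, 0.2]
grip_width: 0.0664
gripper_force: 0.0
```

apply_moves(rows=[[0, 0, 0, 0, 0, 0], [0, 0, 0, 0, 0, 0], [0, 0, 0, 0, 0, 0], [0, 0, 0, 0, 0, 0]], claw=0, newtons=110)

```text
clock: 14.42
tcp_pos: [0.4787, 0.2994, 0.0508]
orientation: [0.0, 3.14, 0.002]
contact_force: [-1.0, -1.8, 6.0]
grip_width: 0.0382
gripper_force: 109.0
```

```bash
python3 b.py w9.png sleeve_mid
```

```text
14.425 [0.47870388 0.2993639  0.05077701] [[-1.0, 0.0003, 0.0021], [0.0003, 1.0, 0.0012], [-0.0021, 0.0012, -1.0]] [-0.81  0.54  0.19  1.97 -0.16  0.64  1.04]
[0.40891987 0.29963906 0.19402082] [321.36075532   0.         279.87493687]
sleeve_mid 0.78 [123. 230.] [0.4639 0.2226 0.045 ]
```

View pics/w9.png

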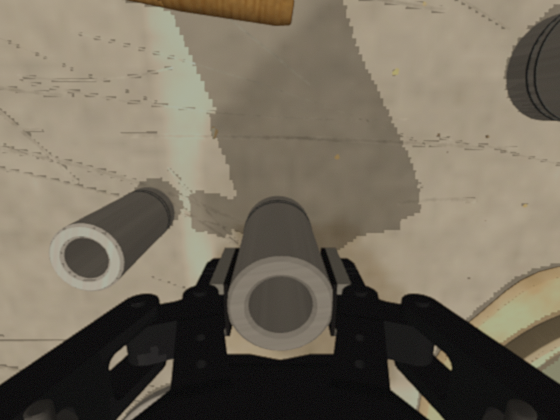

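apply_moves(rows=[[0, 0, -0.14, 0, 0, 0], [0, 0, -0.3, 0, 0, 0], [0, 0, -0.46, 0, 0, 0], [0, 0, -0.54, 0, 0, 0], [0, 0, -0.54, 0, 0, 0]])

```text
clock: 15.15
tcp_pos: [0.4786, 0.3, 0.1863]
orientation: [-0.0, 3.138, 0.005]
contact_force: [0.1, -0.1, -1.8]
grip_width: 0.0382
gripper_force: 109.8
```

Run:
```python
from h import *
o=r.get_obs(); print(o["tcp_pos"],o["contact_force"],o["grip_width"])
f=r.grab_frame("wrist"); z=o["tcp_pos"][2]-.0508
for x in (0,.002,-.002): print(proj(f,o["tcp_pos"]*[1,1,0]+[x,0,z+.09]))
g=cv2.cvtColor(f["pixels"],cv2.COLOR_RGB2GRAY)
# bright top ring, dark bore: fit ellipse of the bore
m=(cv2.GaussianBlur(g,(5,5),0)[240:360,225:340]); t,b=cv2.threshold(m,0,1,cv2.THRESH_BINARY_INV+cv2.THRESH_OTSU); print(t)
for c in cv2.findContours(b,cv2.RETR_LIST,cv2.CHAIN_APPROX_NONE)[0]:
    if len(c)>60:
        e=cv2.fitEllipse(c); print(np.array(e[0])+[225,240],e[1])
```

```text
[0.47862491 0.30002982 0.18627727] [ 0.07060047 -0.12722221 -1.80383221] 0.03816845042128049
[278.83484081 310.01643732]
[278.83463656 314.68933198]
[278.83504697 305.2998224 ]
88.0
[244.94667244 351.63445282] (17.178577423095703, 60.66536331176758)
[280.29877472 303.99578857] (56.278682708740234, 65.02763366699219)
[283.41705704 301.42836761] (118.6270523071289, 131.6727294921875)
```

apply_moves(rows=[[-0.03, -0.12, 0, 0, 0, 0], [-0.06, -0.26, 0, 0, 0, 0], [-0.06, -0.4, 0, 0, 0, 0], [-0.06, -0.52, 0, 0, 0, 0], [-0.06, -0.57, 0, 0, 0, 0]])

```text
clock: 15.82
tcp_pos: [0.4919, 0.1547, 0.1829]
orientation: [-0.004, -3.14, 0.002]
contact_force: [-0.7, 0.4, -1.0]
grip_width: 0.0382
gripper_force: 109.9
```

apply_moves(rows=[[-0.02, -0.15, 0, 0, 0, 0], [-0.04, -0.35, 0, 0, 0, 0], [-0.058, -0.5, 0, 0, 0, 0], [-0.058, -0.57, 0, 0, 0, 0], [-0.058, -0.57, 0, 0, 0, 0]])

```text
clock: 16.45
tcp_pos: [0.507, 0.0144, 0.1837]
orientation: [-0.001, -3.141, -0.0]
contact_force: [-0.6, 1.0, -2.1]
grip_width: 0.038
gripper_force: 109.9
```

apply_moves(rows=[[0, 0, 0, 0, 0, 0], [0, 0, 0, 0, 0, 0]])

```text
clock: 16.7
tcp_pos: [0.5072, 0.0162, 0.1839]
orientation: [0.005, -3.141, -0.001]
contact_force: [0.0, 0.2, -1.8]
grip_width: 0.0382
gripper_force: 109.9
```

Run:
```python
from h import *
o=r.get_obs(); print(o["tcp_pos"],o["orientation"],o["contact_force"],o["moment"])
zb=o["tcp_pos"][2]-.0508; p=o["tcp_pos"]+[-.002,.0006,0]
for n in ("side","scene"):
    f=r.grab_frame(n); save(f,n+"10.png")
    K=r.outline_of(f,"sleeve_mid")
    for k in K[:4]:
        print(n,k["conf"],np.round(k["rect"]))
    for t,q in (("sleeve_mid",[p[0],p[1],zb+.045]),("spindle_tip",[.506,.0143,.107]),("hub_mouth",[.506,.0143,.071]),("retainer_top",[.506,.0143,.087])):
        print(t,proj(f,q).round(1),[(round(k["conf"],2),np.round(k["point"],1)) for k in r.landmark_of(f,t)[:3]])
```

```text
[0.50717783 0.01621691 0.18391377] [ 4.89470697e-03 -3.14138909e+00 -8.19788215e-04] [ 0.00487884  0.1776499  -1.8355016 ] [-0.02591131  0.02381668  0.02342303]
side 0.6 [250. 177.  21.  45.]
side 0.6 [208. 198.  14.  27.]
side 0.57 [140. 154.  25.  45.]
sleeve_mid [261.3 198.4] [(0.84, array([151.2, 175.7])), (0.63, array([260.4, 195.9])), (0.56, array([213.3, 211.7]))]
spindle_tip [263.1 224.8] [(0.78, array([259.7, 223.1]))]
hub_mouth [263.6 237.1] [(0.65, array([263.3, 238.1]))]
retainer_top [263.4 231.7] [(0.8, array([265.6, 232.3]))]
scene 0.86 [265. 314.  26.  47.]
scene 0.64 [311. 174.  11.  25.]
scene 0.57 [289. 260.  11.  19.]
sleeve_mid [315.8 187.3] [(0.82, array([315.5, 189.2])), (0.57, array([278.3, 337.2])), (0.51, array([294.2, 270.1]))]
spindle_tip [314.8 202.6] [(0.91, array([315.1, 202. ]))]
hub_mouth [314.2 210.2] [(0.69, array([317. , 209.1])), (0.31, array([313.3, 204.8]))]
retainer_top [314.5 206.9] [(0.63, array([315.2, 207.3]))]
```

apply_moves(rows=[[-0.003, -0.005, 0.02, 0, 0, 0], [-0.003, -0.005, 0.06, 0, 0, 0], [-0.003, -0.005, 0.1, 0, 0, 0], [-0.003, -0.005, 0.13, 0, 0, 0], [-0.003, -0.005, 0.13, 0, 0, 0]])

```text
clock: 17.92
tcp_pos: [0.5074, 0.013, 0.1507]
orientation: [0.001, -3.14, 0.001]
contact_force: [-0.2, -0.1, -1.0]
grip_width: 0.0378
gripper_force: 109.9
```

apply_moves(rows=[[0, 0, 0.008, 0, 0, 0], [0, 0, 0.016, 0, 0, 0], [0, 0, 0.024, 0, 0, 0], [0, 0, 0.024, 0, 0, 0]])

```text
clock: 18.42
tcp_pos: [0.5079, 0.0131, 0.1455]
orientation: [0.001, -3.141, 0.0]
contact_force: [-0.3, -0.5, -1.5]
grip_width: 0.0384
gripper_force: 109.9
```

apply_moves(rows=[[0, 0.002, 0.004, 0, 0, 0], [0, 0.004, 0.008, 0, 0, 0], [0, 0.004, 0.012, 0, 0, 0], [0, 0.004, 0.016, 0, 0, 0], [0, 0.004, 0.02, 0, 0, 0]])

```text
clock: 19.05
tcp_pos: [0.508, 0.0141, 0.1405]
orientation: [0.001, -3.142, -0.0]
contact_force: [0.6, -0.9, -1.1]
grip_width: 0.038
gripper_force: 109.9
```

apply_moves(rows=[[0, 0, 0.0025, 0, 0, 0], [0, 0, 0.005, 0, 0, 0], [0, 0, 0.0075, 0, 0, 0], [0, 0, 0.01, 0, 0, 0]])

```text
clock: 19.55
tcp_pos: [0.508, 0.0142, 0.138]
orientation: [-0.0, 3.142, 0.0]
contact_force: [-0.4, 0.3, 0.7]
grip_width: 0.0382
gripper_force: 109.9
```

apply_moves(rows=[[0, 0, 0.0025, 0, 0, 0], [0, 0, 0.005, 0, 0, 0], [0, 0, 0.0075, 0, 0, 0], [0, 0, 0.01, 0, 0, 0]])

```text
clock: 20.05
tcp_pos: [0.5082, 0.0142, 0.1358]
orientation: [-0.001, 3.141, 0.0]
contact_force: [-1.4, 0.8, 5.7]
grip_width: 0.0381
gripper_force: 110.4
```

apply_moves(rows=[[0, 0, 0.0025, 0, 0, 0], [0, 0, 0.005, 0, 0, 0], [0, 0, 0.0075, 0, 0, 0]])

```text
clock: 20.42
tcp_pos: [0.5085, 0.0144, 0.1342]
orientation: [-0.001, 3.141, 0.001]
contact_force: [-1.2, 1.6, 9.2]
grip_width: 0.038
gripper_force: 110.7
```

apply_moves(rows=[[0, 0, 0.0025, 0, 0, 0], [0, 0, 0.005, 0, 0, 0], [0, 0, 0.0075, 0, 0, 0]])

```text
clock: 20.8
tcp_pos: [0.5086, 0.0144, 0.1326]
orientation: [-0.001, 3.14, 0.001]
contact_force: [-3.0, 1.0, 11.3]
grip_width: 0.0378
gripper_force: 110.8
```

apply_moves(rows=[[0, 0, 0.0025, 0, 0, 0], [0, 0, 0.005, 0, 0, 0]])

```text
clock: 21.05
tcp_pos: [0.5087, 0.0144, 0.1315]
orientation: [-0.001, 3.14, 0.001]
contact_force: [-2.0, 0.3, 12.5]
grip_width: 0.0379
gripper_force: 110.9
```

apply_moves(rows=[[0.001, 0, 0.0025, 0, 0, 0], [0.002, 0, 0.005, 0, 0, 0]])

```text
clock: 21.3
tcp_pos: [0.5086, 0.0144, 0.1305]
orientation: [-0.001, 3.139, 0.001]
contact_force: [-1.8, 1.4, 13.4]
grip_width: 0.038
gripper_force: 110.9
```

apply_moves(rows=[[0, 0, 0.0025, 0, 0, 0], [0, 0, 0.005, 0, 0, 0]])

```text
clock: 21.55
tcp_pos: [0.5086, 0.0144, 0.1294]
orientation: [-0.0, 3.139, 0.001]
contact_force: [-2.9, 0.7, 15.7]
grip_width: 0.0379
gripper_force: 111.0
```

apply_moves(rows=[[0, 0, 0.0025, 0, 0, 0]])

```text
clock: 21.68
tcp_pos: [0.5083, 0.0143, 0.128]
orientation: [-0.001, 3.14, 0.001]
contact_force: [-0.1, 1.1, 1.5]
grip_width: 0.038
gripper_force: 110.0
```

apply_moves(rows=[[0, 0, 0.002, 0, 0, 0]])

```text
clock: 21.8
tcp_pos: [0.5085, 0.0144, 0.1274]
orientation: [-0.001, 3.139, 0.001]
contact_force: [-0.1, 1.5, 9.5]
grip_width: 0.0381
gripper_force: 110.7
```

apply_moves(rows=[[0, 0, 0.0015, 0, 0, 0]])

```text
clock: 21.92
tcp_pos: [0.5086, 0.0145, 0.1274]
orientation: [-0.001, 3.139, 0.001]
contact_force: [-0.0, 1.5, 11.9]
grip_width: 0.038
gripper_force: 110.9
```

apply_moves(rows=[[0, 0, 0.002, 0, 0, 0], [0, 0, 0.002, 0, 0, 0]])

```text
clock: 22.18
tcp_pos: [0.5088, 0.0145, 0.1273]
orientation: [-0.0, 3.139, 0.002]
contact_force: [-1.1, 1.0, 13.7]
grip_width: 0.0381
gripper_force: 111.4
```

apply_moves(rows=[[0, 0, 0.003, 0, 0, 0], [0, 0, 0.003, 0, 0, 0]])

```text
clock: 22.42
tcp_pos: [0.509, 0.0146, 0.1272]
orientation: [-0.0, 3.139, 0.002]
contact_force: [-3.0, 1.1, 20.1]
grip_width: 0.0382
gripper_force: 112.1
```

apply_moves(rows=[[0, 0, -0.04, 0, 0, 0], [0, 0, -0.1, 0, 0, 0], [0, 0, -0.16, 0, 0, 0], [0, 0, -0.22, 0, 0, 0], [0, 0, -0.25, 0, 0, 0]])

```text
clock: 23.05
tcp_pos: [0.5079, 0.0142, 0.1891]
orientation: [-0.001, 3.14, 0.001]
contact_force: [1.0, 0.8, -1.3]
grip_width: 0.0379
gripper_force: 109.8
```

The push peaked at about 17.5 N and dropped as the retainer snapped under the hooks. It then met a rigid stop, so it is home. Now I take the sleeve back to its old spot.

apply_moves(rows=[[0.03, 0.15, 0, 0, 0, 0], [0.06, 0.3, 0, 0, 0, 0], [0.06, 0.45, 0, 0, 0, 0], [0.06, 0.57, 0, 0, 0, 0], [0.06, 0.57, 0, 0, 0, 0]])

```text
clock: 23.68
tcp_pos: [0.492, 0.1596, 0.1878]
orientation: [0.008, -3.141, -0.001]
contact_force: [0.1, -0.4, -1.1]
grip_width: 0.0381
gripper_force: 110.0
```

apply_moves(rows=[[0.03, 0.15, 0, 0, 0, 0], [0.058, 0.35, 0, 0, 0, 0], [0.058, 0.5, 0, 0, 0, 0], [0.058, 0.57, 0, 0, 0, 0], [0.058, 0.57, 0, 0, 0, 0]])

```text
clock: 24.3
tcp_pos: [0.4779, 0.2989, 0.1876]
orientation: [0.002, -3.141, 0.001]
contact_force: [-0.2, -1.4, -1.8]
grip_width: 0.038
gripper_force: 110.0
```

apply_moves(rows=[[0, 0, 0.1, 0, 0, 0], [0, 0, 0.22, 0, 0, 0], [0, 0, 0.34, 0, 0, 0], [0, 0, 0.44, 0, 0, 0], [0, 0, 0.5, 0, 0, 0]])

```text
clock: 24.92
tcp_pos: [0.4781, 0.2962, 0.0618]
orientation: [-0.004, -3.141, 0.003]
contact_force: [-0.3, 0.2, -0.6]
grip_width: 0.038
gripper_force: 110.1
```

Run:
```python
from h import *
o=r.get_obs(); print(o["tcp_pos"],o["orientation"],o["contact_force"])
f=r.grab_frame("side")
for t in ("retainer_top","retainer_mid","hub_mouth","spindle_tip"): print(t,[(round(k["conf"],2),np.round(k["point"],1)) for k in r.landmark_of(f,t)[:2]])
for z in (.055,.065,.077,.087): print(z,proj(f,[.506,.0143,z]))
```

```text
[0.47806649 0.29624358 0.06178397] [-0.00394765 -3.14063525  0.00342066] [-0.25163575  0.15041846 -0.6136626 ]
retainer_top [(0.63, array([260.1, 236.1]))]
retainer_mid [(0.54, array([375.3, 258.5])), (0.42, array([264.7, 239.7]))]
hub_mouth [(0.95, array([262.8, 234.9]))]
spindle_tip [(0.64, array([258.6, 225.3])), (0.3, array([375.8, 255.1]))]
0.055 [263.7701773  242.36333403]
0.065 [263.65388912 239.07490138]
0.077 [263.51245089 235.07526799]
0.087 [263.39297739 231.69675988]
```

apply_moves(rows=[[0, 0, 0.016, 0, 0, 0], [0, 0, 0.032, 0, 0, 0], [0, 0, 0.036, 0, 0, 0]])

```text
clock: 25.55
tcp_pos: [0.4777, 0.2991, 0.0536]
orientation: [0.001, -3.141, 0.0]
contact_force: [0.0, -0.0, -1.7]
grip_width: 0.0386
gripper_force: 110.1
```

apply_moves(rows=[[0, 0, 0.003, 0, 0, 0], [0, 0, 0.006, 0, 0, 0]])

```text
clock: 25.8
tcp_pos: [0.4779, 0.2992, 0.0523]
orientation: [-0.001, 3.142, 0.0]
contact_force: [0.3, 0.2, -1.6]
grip_width: 0.0387
gripper_force: 110.1
```

apply_moves(rows=[[0, 0, 0.003, 0, 0, 0], [0, 0, 0.006, 0, 0, 0]])

```text
clock: 26.05
tcp_pos: [0.4779, 0.2991, 0.0508]
orientation: [-0.001, 3.142, 0.0]
contact_force: [-0.0, -1.2, 3.9]
grip_width: 0.038
gripper_force: 110.3
```

apply_moves(rows=[[0, 0, 0.002, 0, 0, 0], [0, 0, 0.002, 0, 0, 0]])

```text
clock: 26.3
tcp_pos: [0.478, 0.2991, 0.0508]
orientation: [-0.0, 3.141, 0.0]
contact_force: [-1.4, -1.9, 5.4]
grip_width: 0.0383
gripper_force: 110.9
```

apply_moves(rows=[[0, 0, -0.003, 0, 0, 0], [0, 0, -0.003, 0, 0, 0], [0, 0, -0.003, 0, 0, 0], [0, 0, -0.003, 0, 0, 0]], claw=0.78, newtons=30)

```text
clock: 26.8
tcp_pos: [0.4778, 0.2992, 0.051]
orientation: [0.001, -3.142, -0.0]
contact_force: [-0.1, -0.2, -0.4]
grip_width: 0.0669
gripper_force: 0.0
```

apply_moves(rows=[[0, 0, -0.08, 0, 0, 0], [0, 0, -0.24, 0, 0, 0], [0, 0, -0.4, 0, 0, 0], [0, 0, -0.6, 0, 0, 0], [0, 0, -0.6, 0, 0, 0]])

```text
clock: 27.42
tcp_pos: [0.4801, 0.3006, 0.2051]
orientation: [-0.0, 3.135, 0.008]
contact_force: [-0.7, -0.4, -0.2]
grip_width: 0.0664
gripper_force: 0.0
```

```bash
python3 b.py w12.png sleeve_mid
python3 - <<'E'
from h import *
for n in ("side","scene"):
    f=r.grab_frame(n)
    for t,z in (("sleeve_mid",.045),("retainer_top",.0765),("cup",0),("jar",0)): print(n,t,[(round(k["conf"],2),np.round(onz(f,k["point"],z)[:2],3)) for k in r.landmark_of(f,t)[:3]])
    print([(round(k["conf"],2),np.round(k["rect"])) for k in r.outline_of(f,"sleeve_mid")[:3]])
E
```

```text
27.425 [0.48011882 0.30056286 0.20514676] [[-1.0, -0.0001, 0.0061], [-0.0001, 1.0, 0.0053], [-0.0061, 0.0053, -1.0]] [-0.86  0.33  0.24  1.87 -0.09  0.95  0.99]
[0.40977624 0.30019924 0.34809672] [321.36075532   0.         279.87493687]
sleeve_mid 0.77 [459.  82.] [0.3838 0.4603 0.045 ]
sleeve_mid 0.61 [188. 175.] [0.4667 0.2148 0.045 ]
side sleeve_mid [(0.79, array([0.384, 0.48 ])), (0.68, array([0.467, 0.221])), (0.66, array([0.475, 0.306]))]
side retainer_top [(0.69, array([0.507, 0.021]))]
side cup [(0.95, array([ 0.733, -0.13 ]))]
side jar [(0.81, array([0.726, 0.078]))]
[(0.72, array([207., 197.,  11.,  25.]))]
scene sleeve_mid [(0.73, array([0.395, 0.444])), (0.69, array([0.48 , 0.291])), (0.62, array([0.458, 0.229]))]
scene retainer_top [(0.55, array([0.5  , 0.028])), (0.34, array([0.463, 0.318]))]
scene cup []
scene jar [(0.87, array([0.731, 0.071]))]
[(0.92, array([263., 319.,  25.,  38.])), (0.76, array([271., 272.,  14.,  24.])), (0.67, array([290., 259.,  10.,  22.]))]
```

Sleeve stands upright at its place, and the retainer, cup and jar all check out.

```bash
python3 -c "
from bench import r
print(r.hand_in())"
```

```text
the job is handed in; nothing more can be done
None
```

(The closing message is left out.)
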